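# Sort the bench items, close the double-lidded tin, lift its outer lid alone

## Robot

A 6-joint arm with a two-finger parallel gripper is mounted at the origin on the work surface. World frame = base frame: x ahead of the robot, y to its left, z up, the work surface at z = 0. Lengths are in m, angles in rad, forces in N, time in s.
With the tool pointing down it reaches from about 0.375 to 0.9 m from the base axis. Payload 3.1 kg.
Tool frame: the origin (TCP) lies midway between the tips of the shut fingers; the grasp point (between the pads) lies 19 mm behind it; z points along the fingers, y is the line along which they close (so a half turn about z gives the same grasp; the last joint's range is limited). The gripper opens to 87 mm and grips with 3 to 60 N. Pads are 19 mm wide; open, the fingers measure 117 mm over their backs; the gripper's body (75 mm by 190 mm) begins 51 mm behind the grasp point.
Start: joints at [-1.427, 0.527, 1.433, -0, 1.181, -0.178], TCP at [0.198, -0.593, 0.223] pointing down, gripper open.
Joint ranges: [-3.08, 3.08], [-0.75, 2.2], [0.22, 2.44], [-1.43, 4.57], [0, 2.65], [-2.85, 2.85]. Speed limits (rad/s): [2.79, 2.79, 3.14, 3.14, 3.14, 3.14].

## Interface

Orientations are given as a unit quaternion [x, y, z, w].
In Python, from rig import status, imaging, order gives the robot as it stands.
- The arm moves only by the tool arm_command, never from a script. Its argument "deltas" is one flat list of numbers, 5 for each row, row after row: the opening, from -1 (shut) to 1 (fully open), so that 0 is half open, then the shift along the tool's x, y, z in m, then the turn about the tool's z in rad. In form: [gripper, tx, ty, tz, roll, gripper, tx, ty, tz, roll, ...]. A call has 1 to 12 rows; each row shifts and turns the commanded pose from where the row before left it, along the tool's axes as they then stand; what a row does not reach is not made up. A row lasts 1/8 s, in which the tool goes at most 62.5 mm and 10.7 degrees, less where a joint would pass 70% of its speed; a pose out of reach is approached as far as the arm can. A call with a gripper value outside its range is refused whole. The fingers move at their own pace and stop on an object; "newtons" is the grip in N (left out, the last holds). Time passes only in rows, so rows that do not move let the fingers close. It gives the time, the measured TCP pose, the force, the opening and the grip force at its end, in the units of the state.
- status.get_obs(): the state, without advancing time (a new reading comes with each control period).
- imaging.camera(name): name is "scene" or "top" or "wrist"; returns (picture, depth): 384x512x3 uint8, red, green, blue; 384x512 float32, m along the optical axis (not along the pixel's ray), 0 where there is no reading.
- imaging.camera_params(name): a dict with "intrinsics" (3x3 intrinsics, pixels), "k1" (the pictures are not rectified: a ray, as slopes to the right and down, at radius r is drawn at 1 + k1 r^2 times it, then the intrinsics apply), "camera_from_world" (4x4, takes a point from world to camera coordinates). Camera axes: x right, y up, looking along -z (the intrinsics and any distortion apply to the point x, -y, -z); pixel columns grow to the right and rows downward; lengths in m; the calibration is good to about 2 mm. A picture is of the moment at which its call begins: read the wrist's pose just before it. camera_params takes no time and is no camera call; for the wrist camera it gives the pose at the moment of the call.
- order.hand_in(): hands the job in; it is judged then, once.
The state is a dict: "time": time; "q": joint angles; "joint_velocities": joint speeds; "joint_torque": joint torques, N m; "position": TCP position; "tool_rot": TCP orientation; "ft_force": force on the tool from outside, world axes, zero at the start; "moment": the same for the moment, N m; "grip_width": finger opening in m; "grip_force": force on a finger pad.
Only numpy, scipy, OpenCV 4.12 (cv2) and the standard library are available. Lean on these libraries where they do the work, as an engineer would, in place of code of your own. Each camera call takes 0.05 s, during which the arm holds its last target. There are 200 camera calls.

## Task

On the stockroom packing bench, sort the three loose things: both red label reels go into the round green tin, and the wooden hand stamp goes into the blue tray with the stamp that is already there. Then pick up the nested lid set by the black knob of the inner lid, carry both lids together to the tin and lower them gently until the inner lid is fully seated, and let go; now take the yellow outer lid by its orange collar and lift it straight up alone, leaving the inner lid seated and undisturbed. Finish still holding the outer lid level in the gripper, straight above the tin and well clear of the black knob (about 10 cm above where it sat), and leave the jars, tape roll, mug and ink pad alone.

Things in the scene. Friction and masses are not known exactly. Their poses are not given: they have to be found in the camera images.
- tin: Green round open tin, fixed to the bench, upright. Outer diameter 112 mm, inner diameter 106 mm (wall 3 mm), rim 80 mm above the bench, inner floor 4 mm above it. Origin: centre of its underside, on the bench; z up. It may stand in the middle or on the left of the work area (it swaps places with the tray).
- tray: Blue open rectangular tray, fixed to the bench. 140 mm along its x, 110 mm along its y, 35 mm high, walls and floor 4 mm thick. Origin: centre of its underside; z up. A second wooden stamp already stands in its +x half (the half farther from the robot), 35 mm from the tray's centre, its long side along the tray's y; the -x half is free.
- inner_lid: Loose aluminium inner lid, about 300 g, standing on the bench under the outer lid. From its underside up: tapered plug 12 mm high (diameter 86 mm at the bottom, 101 mm at the top), flange 112 mm in diameter and 6 mm thick, then a black knob. Origin: centre of the plug's underside; z up. Seated, the flange lies on the tin's rim and the origin is 68 mm above the tin's origin.
- outer_lid: Loose yellow outer lid, about 150 g: flat ring plate 124 mm in diameter, 4 mm thick, with a rim reaching 5 mm below it around the inner lid's flange (3 mm play all round) and an orange collar in the middle. Origin: centre of the plate's underside; z up. Nested, it just rests on the flange, origin 18 mm above the inner lid's; lifted alone, it is free of the black knob after 54 mm.
- knob_top (a point): Centre of the top of the inner lid's black knob: a straight round rod, 18 mm in diameter, reaching from 18 to 72 mm above the inner lid's underside. It passes freely through the outer lid's collar and stands 28 mm out of it. Lifting it carries both lids.
- collar_top (a point): Centre of the top of the outer lid's orange tubular collar: outer diameter 44 mm, inner diameter 30 mm, reaching from 4 to 26 mm above the outer lid's origin (22 mm above the yellow plate). Lifting it lifts the outer lid only.
- reel_a: Small red label reel with a white paper band, loose, standing upright: solid cylinder, diameter 32 mm, height 30 mm, about 40 g. Origin: centre of its underside; z up.
- reel_b: A second red label reel, the same as reel_a.
- stamp: Wooden hand stamp to put away, loose, standing upright on the bench beside the reels, about 60 g: base block 44 mm (x) by 30 mm (y), 16 mm high, a neck 14 mm in diameter above it, and a round dark grip, 23 mm in diameter at its widest, whose widest part reaches from 36 to 50 mm above the underside; total height 56 mm. Origin: centre of its underside; z up.
- stamp_old: The same kind of stamp, already standing in the blue tray, loose; it has to stay in the tray.
- jar_a: Bystander: amber jar with a black cap, diameter 52 mm, 75 mm high, loose, at the back of the work area. Origin: centre of its underside.
- jar_b: Bystander: the same kind of jar, also at the back. Origin: centre of its underside.
- tape: Bystander: cardboard-coloured tape roll lying flat on the right, outer diameter 96 mm, 24 mm high, loose. Origin: centre of its underside.
- mug: Bystander: white mug, diameter 80 mm, 90 mm high, loose, at the back on the right. Origin: centre of its underside.
- ink_pad: Bystander: grey ink pad case, 90 x 65 x 18 mm, loose, at the back on the left. Origin: centre of its underside.

How it is judged:
By the outcome, as a careful person would: the job done as asked, in the order asked, and still so for the second after the job is handed in, while the arm keeps its last pose, push and grip.
It also fails if it takes over 72 s, if anything falls off the work surface, if the arm or the gripper's body presses on something with over 40 N, if the wrist force passes 120 N, or if a joint passes its speed limit or range.

## Working session

There is one attempt and no reset: what is moved stays moved. The work goes in short steps, Python scripts to look and compute and a tool call to move; the robot and the scene stay as the last step left them, time stands still between calls to the robot, and variables do not carry over. Pictures are saved under pics/ and viewed, at most 10 in all, crops included, and the job is handed in when it is done.

Besides the shell and the picture viewer there is one more tool, called after "Request:" as name(argument=value, ...), one argument or row to a line, values as JSON. arm_command: Moves the arm, as the interface text tells. Its arguments: {"type":"object","properties":{"deltas":{"type":"array"},"newtons":{"type":"number"}},"required":["deltas"]}

```bash
mkdir -p pics; ls; cat > h.py <<'E'
import numpy as np, cv2
from rig import status, imaging, order
def snap(n):
    p=imaging.camera_params(n); im,d=imaging.camera(n); return p,im,d
def world(p,d,u,v,z=None):
    K=np.array(p["intrinsics"]);T=np.linalg.inv(np.array(p["camera_from_world"]))
    x=cv2.undistortPoints(np.array([[[float(u),float(v)]]]),K,np.array([p["k1"],0,0,0.]))[0,0]
    r=np.array([x[0],-x[1],-1.]);
    if z is None: return T[:3,:3]@(r*d[int(v),int(u)])+T[:3,3]
    r=T[:3,:3]@r; return T[:3,3]+r*(z-T[2,3])/r[2]
E
python3 - <<'E'
from h import *
print(status.get_obs())
for n in("top","scene"):
    p,im,d=snap(n); cv2.imwrite(f"pics/{n}0.png",cv2.resize(im[:,:,::-1],(800,600),interpolation=cv2.INTER_CUBIC)); np.savez(f"{n}0.npz",im=im,d=d,**p); print(p)
E
```

```text
pics
{'time': 0.0, 'q': array([-1.42751578e+00,  5.28447766e-01,  1.43391632e+00, -1.85109486e-06,
        1.18138586e+00, -1.78505110e-01]), 'joint_velocities': array([ 0.00097115,  0.00025642, -0.00046414,  0.00046106, -0.00159085,
        0.00036724]), 'joint_torque': array([-1.14400034e-03, -4.40048003e+01, -1.76591778e+01,  6.32610591e-02,
        5.82670933e-02, -1.43110492e-04]), 'position': array([ 0.19758057, -0.59217019,  0.22157848]), 'tool_rot': array([ 9.87084015e-01,  1.60199824e-01,  1.81406711e-05, -1.07849267e-03]), 'ft_force': array([-0.78300586,  1.55240167, -0.2420992 ]), 'moment': array([-0.05221574, -0.00333167,  0.0577272 ]), 'grip_force': 0.0, 'grip_width': 0.08702480971234786}
{'intrinsics': array([[417.42328096,   0.        , 255.62616975],
       [  0.        , 417.42328096, 195.88967499],
       [  0.        ,   0.        ,   1.        ]]), 'k1': -0.07826986778352132, 'camera_from_world': array([[ 0.01084944, -0.9998749 ,  0.01151001, -0.06130523],
       [ 0.9863107 ,  0.01259492,  0.16441585, -0.60030404],
       [-0.16454025,  0.00956863,  0.98632396, -1.02239679],
       [ 0.        ,  0.        ,  0.        ,  1.        ]])}
{'intrinsics': array([[448.85083666,   0.        , 252.65989895],
       [  0.        , 448.85083666, 192.61062815],
       [  0.        ,   0.        ,   1.        ]]), 'k1': -0.03195800457597449, 'camera_from_world': array([[-0.25710336,  0.96636874,  0.00541473,  0.18253524],
       [-0.79874186, -0.21565335,  0.56169839,  0.42511621],
       [ 0.54397547,  0.14008958,  0.82732436, -1.48381271],
       [ 0.        ,  0.        ,  0.        ,  1.        ]])}
```

View pics/top0.png

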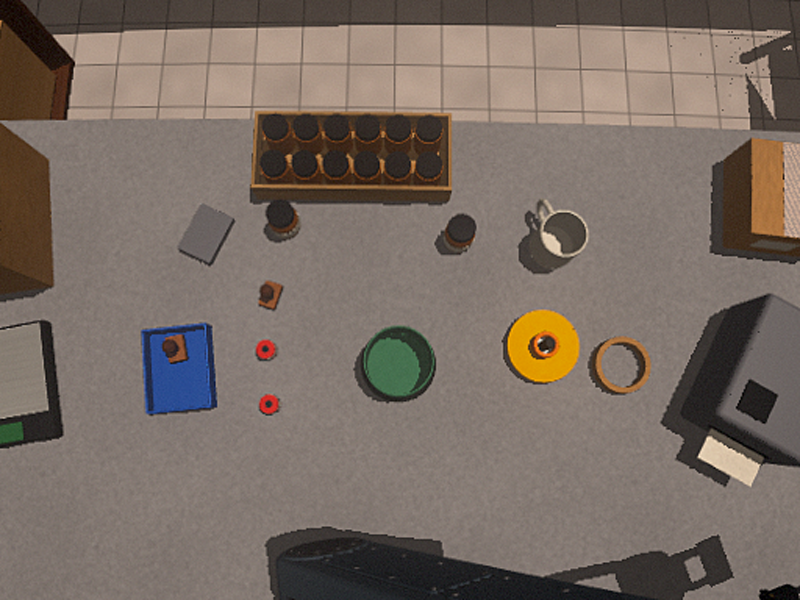

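View pics/scene0.png

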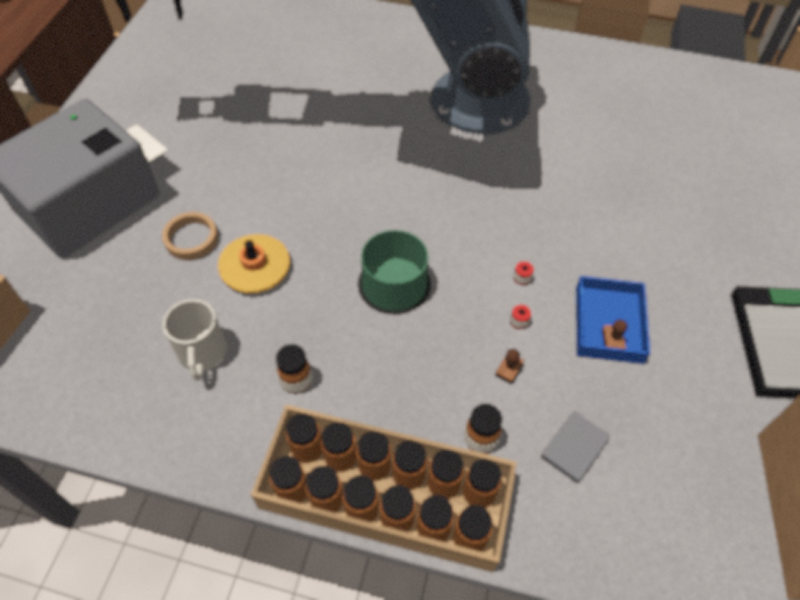

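The top view shows the tray on the left (180,368), reels at (266,350) and (269,404), and the loose stamp at (270,295). The tin is at (398,363) and the lid set at (543,346), with the tape roll close to it at (622,365). The scene view agrees. Next I measure positions.

```bash
python3 - <<'E'
from h import *
for n,pts in (("top",dict(reelA=(266,350,.03),reelB=(269,404,.03),stampgrip=(266,292,.056),stampbase=(272,297,.016),tin_rim_c=(398.5,363,.08),yellow_c=(542.5,346,.022),knob=(547,341,.072),tape=(622,365,.024),tray=(180,368,.035),old=(171,347,.056),jarA=(282,212,.075),jarB=(462,227,.075))),):
    z=np.load(f"{n}0.npz"); p=dict(z); d=p["d"]
    for k,(u,v,h) in pts.items():
        print(k,world(p,d,u*.64,v*.64,h).round(4),world(p,d,u*.64,v*.64).round(4))
    im=z["im"].astype(int); R,G,B=im[...,0],im[...,1],im[...,2]
    # colour masks + depth cloud
    K=p["intrinsics"];T=np.linalg.inv(p["camera_from_world"])
    vv,uu=np.mgrid[:384,:512]; x=cv2.undistortPoints(np.stack([uu,vv],-1).reshape(-1,1,2).astype(float),K,np.array([p["k1"],0,0,0]))[:,0]
    P=(np.c_[x[:,0],-x[:,1],-np.ones(len(x))]*d.reshape(-1,1))@T[:3,:3].T+T[:3,3]; P=P.reshape(384,512,3)
    for k,m,zr in(("tinrim",(G>R+25)&(G>B+10),(.07,.09)),("yellow",(R>150)&(G>110)&(B<70),(.012,.03)),("tray",(B>R+50)&(B>G+40),(.026,.045)),("reels",(R>120)&(G<80)&(B<80),(.02,.04))):
        m=m&(P[...,2]>zr[0])&(P[...,2]<zr[1])
        c,l,s,ce=cv2.connectedComponentsWithStats(m.astype(np.uint8))
        if k=="reels":
            for i in range(1,c):
                if s[i,4]>15: q=P[l==i]; print(k,s[i,4],ce[i]/.64,(q.min(0)+q.max(0))/2)
        else:
            q=P[m]; print(k,m.sum(),q.min(0).round(4),q.max(0).round(4),cv2.minEnclosingCircle(q[:,:2].astype(np.float32)),cv2.minAreaRect(q[:,:2].astype(np.float32)))
im=cv2.imread("pics/top0.png");z=np.load("top0.npz")["im"]
c=z[175:270,85:180,::-1];cv2.imwrite("pics/c1.png",cv2.resize(c,(600,600),interpolation=cv2.INTER_CUBIC))
E
```

```text
reelA [0.5276 0.1661 0.03  ] [0.5278 0.1664 0.0287]
reelB [0.4389 0.1575 0.03  ] [0.4389 0.1572 0.0316]
stampgrip [0.6206 0.1652 0.056 ] [0.6206 0.1652 0.0561]
stampbase [0.6196 0.1625 0.016 ] [0.6199 0.1629 0.0139]
tin_rim_c [ 0.505  -0.0535  0.08  ] [ 0.5109 -0.0542  0.005 ]
yellow_c [ 0.5407 -0.2959  0.022 ] [ 0.5376 -0.2892  0.0509]
knob [ 0.5435 -0.2918  0.072 ] [ 0.5435 -0.2919  0.0716]
tape [ 0.5096 -0.4301  0.024 ] [ 0.5119 -0.4404 -0.0048]
tray [0.4952 0.3068 0.035 ] [0.4974 0.3176 0.002 ]
old [0.5277 0.3169 0.056 ] [0.5271 0.3149 0.0619]
jarA [0.7516 0.1413 0.075 ] [0.7528 0.142  0.0713]
jarB [ 0.7299 -0.1554  0.075 ] [ 0.729  -0.1551  0.078 ]
tinrim 127 [ 0.4567 -0.1077  0.0703] [0.5642 0.0012 0.0847] ((0.5100639462471008, -0.05256632715463638), 0.05538260564208031) ((0.510424017906189, -0.05335348844528198), (0.10739460587501526, 0.10855703055858612), 1.4161198139190674)
yellow 1590 [ 0.4665 -0.478   0.0167] [ 0.6029 -0.2365  0.0294] ((0.5304373502731323, -0.3570452928543091), 0.12263741344213486) ((0.5303915143013, -0.3570365607738495), (0.24496348202228546, 0.11973156034946442), 79.15362548828125)
tray 292 [0.4214 0.2545 0.0267] [0.5705 0.3746 0.0409] ((0.49591222405433655, 0.3141239583492279), 0.08639725297689438) ((0.4964195787906647, 0.31468337774276733), (0.140584334731102, 0.11138225346803665), 7.314884662628174)
reels 96 [265.00651042 348.90950521] [0.52933221 0.16811513 0.02762385]
reels 101 [268.59529703 403.58910891] [0.43915905 0.15920954 0.02869144]
```

View pics/c1.png

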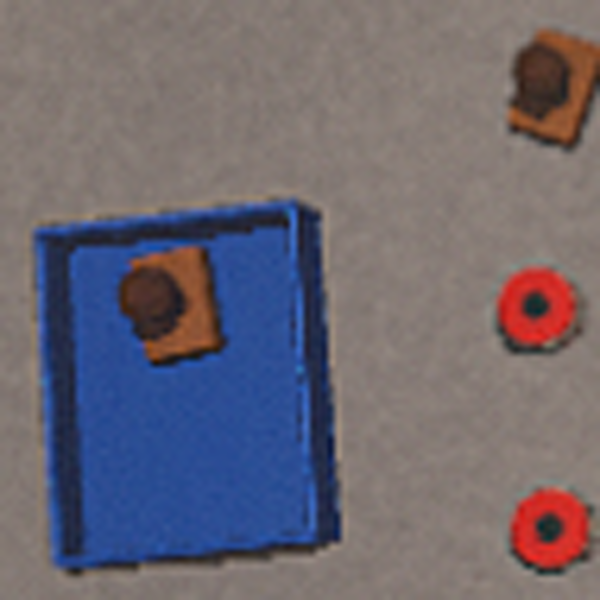

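The crop shows the loose stamp's grip at (540,75), with its base running mostly along x. It also shows the old stamp in the far half of the tray and both reels upright. I go over the tin and use the wrist camera there.

Request:
arm_command(
  deltas=[1,0,0,0,0.161,1,0,0,0,0.161,1,0.031,-0.054,0,0,1,0.031,-0.054,0,0,1,0.031,-0.054,0,0,1,0.031,-0.054,0,0,1,0.031,-0.054,0,0,1,0.031,-0.054,0,0,1,0.031,-0.054,0,0,1,0.031,-0.054,0,0,1,0.031,-0.054,0,0,1,0.031,-0.054,0,0],
  newtons=20,
)

```text
time: 1.6
position: [0.5085, -0.051, 0.2224]
tool_rot: [1.0, -0.0, -0.0, 0.0]
ft_force: [0.5, -0.7, 1.0]
grip_width: 0.087
grip_force: 0.0
```

```bash
python3 - <<'E'
from h import *
o=status.get_obs(); print(o["time"],o["position"],o["tool_rot"],o["q"])
p,im,d=snap("wrist"); np.savez("w1.npz",im=im,d=d,**p)
cv2.imwrite("pics/w1.png",cv2.resize(im[:,:,::-1],(800,600)))
T=np.linalg.inv(p["camera_from_world"]);print(T.round(3),p["intrinsics"],p["k1"])
E
```

```text
1.6 [ 0.50846553 -0.05103276  0.22242226] [ 9.99999994e-01 -4.80503116e-05 -4.88012124e-05  9.03966444e-05] [-3.18865343e-01  3.75059842e-01  1.71501376e+00 -2.32983581e-04
  1.05155508e+00  1.25214270e+00]
[[ 0.     0.952  0.306  0.594]
 [-1.    -0.     0.001 -0.051]
 [ 0.001 -0.306  0.952  0.384]
 [ 0.     0.     0.     1.   ]] [[300.86469163   0.         253.5832771 ]
 [  0.         300.86469163 188.97082424]
 [  0.           0.           1.        ]] -0.05170758943195261
```

View pics/w1.png

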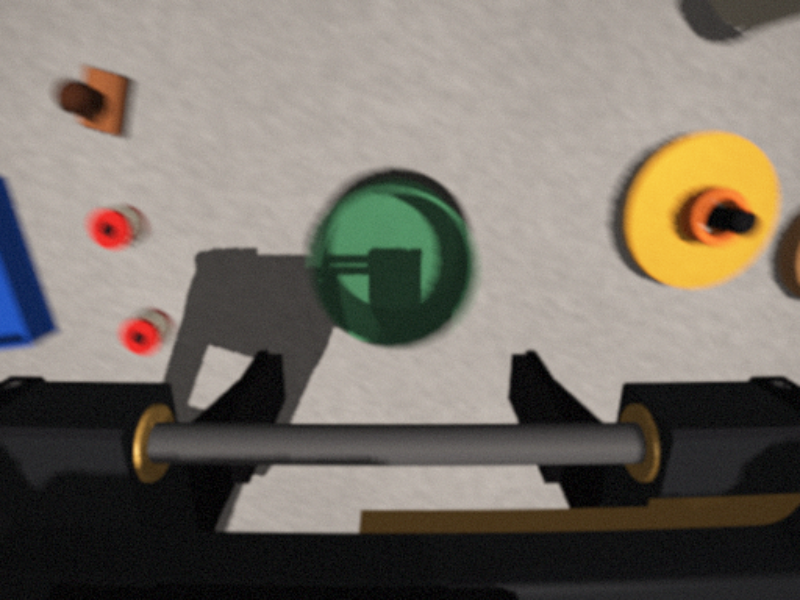

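The wrist view shows the tin's rim centred near (393,258) and the reels at (109,228) and (140,336). The stamp's grip is at (78,99), and the knob and collar are near (732,219).

```bash
cat >> h.py <<'E'
def cloud(p,d):
    K=np.array(p["intrinsics"]);T=np.linalg.inv(np.array(p["camera_from_world"]))
    vv,uu=np.mgrid[:384,:512]; x=cv2.undistortPoints(np.stack([uu,vv],-1).reshape(-1,1,2).astype(float),K,np.array([p["k1"],0,0,0.]))[:,0]
    r=np.c_[x[:,0],-x[:,1],-np.ones(len(x))]@T[:3,:3].T
    return (r*d.reshape(-1,1)+T[:3,3]).reshape(384,512,3), r.reshape(384,512,3), T[:3,3]
def circ(q):
    from scipy.optimize import least_squares
    f=lambda a:np.hypot(q[:,0]-a[0],q[:,1]-a[1])-a[2]
    s=least_squares(f,[*np.median(q[:,:2],0),.05],loss="soft_l1",f_scale=.002); return s.x.round(4)
def planepix(p,m,z):
    "outline of mask projected on height z -> circle fit"
    P,r,t=cloud(p,np.ones((384,512)))
    c=max(cv2.findContours(m.astype(np.uint8),cv2.RETR_EXTERNAL,cv2.CHAIN_APPROX_NONE)[0],key=len)[:,0]
    q=r[c[:,1],c[:,0]]; return t+q*((z-t[2])/q[:,2])[:,None]
E
python3 - <<'E'
from h import *
for f in("w1","top0"):
    p=dict(np.load(f+".npz")); im=p["im"].astype(int);R,G,B=im[...,0],im[...,1],im[...,2]
    P,_,_=cloud(p,p["d"]); Z=P[...,2]
    g=(G>R+12)&(G>B+5)
    m=g&(Z>.072)&(Z<.088); print(f,"tin",m.sum(),circ(P[m]),np.median(Z[m]))
    near=lambda x,y,s:(abs(P[...,0]-x)<s)&(abs(P[...,1]-y)<s)
    m=(R>140)&(G>100)&(B<80)&near(.54,-.293,.075)&(Z>.008)
    q=planepix(p,m,.022); print("yellow",circ(q),np.median(Z[m]))
    m=near(.5435,-.292,.02)&(Z>.06); print("knob",m.sum(),P[m].mean(0).round(4),((P[m].min(0)+P[m].max(0))/2).round(4))
    m=near(.54,-.293,.03)&(Z>.038)&(Z<.05)&(R>G+60); print("collar",m.sum(),circ(P[m]))
    for n,x,y in(("A",.529,.167),("B",.439,.158)):
        m=near(x,y,.03)&(Z>.024)&(Z<.036);print(n,m.sum(),P[m].mean(0).round(4),((P[m].min(0)+P[m].max(0))/2).round(4))
    m=near(.62,.165,.03)&(Z>.05); print("grip",m.sum(),P[m].mean(0).round(4))
    m=near(.62,.165,.05)&(Z>.008); q=P[m&(Z<.022)]; print("base",q.mean(0).round(4),cv2.minAreaRect(q[:,:2].astype(np.float32)))
E
```

```text
w1 tin 733 [ 0.5121 -0.0531  0.0534] 0.07900100388656689
yellow [ 0.5462 -0.2906  0.0589] 0.021699396383410202
knob 307 [ 0.5441 -0.2943  0.0695] [ 0.5436 -0.2962  0.0672]
collar 521 [ 0.5441 -0.2953  0.0185]
A 542 [0.5322 0.1661 0.029 ] [0.5322 0.1675 0.0278]
B 461 [0.4426 0.1573 0.0289] [0.4417 0.1586 0.0277]
grip 316 [0.6265 0.1644 0.0534]
base [0.6268 0.162  0.0148] ((0.6268543601036072, 0.16609841585159302), (0.031223231926560402, 0.044488269835710526), 74.58683776855469)
top0 tin 167 [ 0.5104 -0.0526  0.054 ] 0.08006589654352725
yellow [ 0.5424 -0.2961  0.0598] 0.022671412018290704
knob 46 [ 0.542  -0.296   0.0705] [ 0.5419 -0.2965  0.0684]
collar 122 [ 0.5425 -0.2964  0.0188]
A 115 [0.5308 0.1681 0.0303] [0.5305 0.1681 0.0293]
B 119 [0.44   0.1584 0.0302] [0.4403 0.1592 0.0298]
grip 54 [0.6254 0.1677 0.0545]
base [0.6234 0.1655 0.0161] ((0.6260585188865662, 0.168038472533226), (0.030635403469204903, 0.04466751962900162), 71.53135681152344)
```

Request:
arm_command(
  deltas=[1,0.006,-0.055,0.02,0,1,0.006,-0.055,0.025,0,1,0.006,-0.055,0.025,0,1,0.0045,-0.0535,0.03,0,1,0,0,0.05,0,1,0,0,0.04,0,1,0,0,0.027,0,1,0,0,0,0,-1,0,0,0,0,-1,0,0,0,0,-1,0,0,0,0,-1,0,0,0,0],
  newtons=20,
)

```text
time: 3.15
position: [0.5307, 0.1656, 0.0063]
tool_rot: [1.0, -0.0, 0.001, -0.0]
ft_force: [-0.6, -0.5, 0.5]
grip_width: 0.0547
grip_force: 0.0
```

Request:
arm_command(
  deltas=[-1,0,0,0,0,-1,0,0,0,0,-1,0,0,0,0,-1,0,0,0,0,-1,0,0,-0.02,0,-1,0,0,-0.05,0,-1,0,0.02,-0.05,0,-1,0,0.05,-0.005,0,-1,0,0.055,0,0,-1,0,0.055,0,0,-1,0,0.0385,0,0,-1,0,0,0.03,0],
)

```text
time: 4.65
position: [0.5329, -0.0568, 0.102]
tool_rot: [1.0, -0.002, 0.003, 0.001]
ft_force: [-0.5, 1.4, -0.7]
grip_width: 0.0314
grip_force: 20.0
```

Request:
arm_command(
  deltas=[-1,0,-0.002,0.03,0,-1,0,0,0.03,0,-1,0,0,0.018,0,-1,0,0,0.006,0,-1,0,0,0,0,-0.03,0,0,0,0,-0.03,0,0,0,0,-0.03,0,0,0,0,-0.03,0,0,-0.03,0,-0.03,0,0,-0.05,0,0.5,0,0,-0.03,0],
)

```text
time: 6.02
position: [0.5311, -0.0511, 0.1288]
tool_rot: [1.0, -0.0, 0.001, 0.0]
ft_force: [0.6, 0.1, -0.7]
grip_width: 0.0467
grip_force: 0.0
```

Request:
arm_command(
  deltas=[0.5,-0.0225,-0.0525,0,0,0.5,-0.0225,-0.0525,0,0,0.5,-0.0225,-0.0525,0,0,0.5,-0.0225,-0.0525,0.02,0,0.5,0,0,0.05,0,0.5,0,0,0.035,0,0.5,0,0,0.019,0,-1,0,0,0,0,-1,0,0,0,0,-1,0,0,0,0,-1,0,0,0,0,-1,0,0,0,0],
)

```text
time: 7.52
position: [0.4406, 0.1591, 0.0029]
tool_rot: [1.0, -0.0, 0.0, -0.0]
ft_force: [-1.0, 0.1, 2.5]
grip_width: 0.0315
grip_force: 20.0
```

Request:
arm_command(
  deltas=[-1,0,0,0,0,-1,0,0,0,0,-1,0,0,-0.02,0,-1,0,0,-0.05,0,-1,0.01,0.02,-0.045,0,-1,0.01,0.05,-0.01,0,-1,0.01,0.055,0,0,-1,0.01,0.055,0,0,-1,0.01,0.0295,0,0,-1,0,0,0,0],
)

```text
time: 8.78
position: [0.4913, -0.0526, 0.1273]
tool_rot: [1.0, -0.002, 0.001, 0.0]
ft_force: [-0.3, 1.2, -0.3]
grip_width: 0.0313
grip_force: 20.0
```

Lower into the other half of the tin and release.

Request:
arm_command(
  deltas=[-1,-0.001,0,0.04,0,-1,0,0,0.04,0,-1,0,0,0.02,0,-1,0,0,0.008,0,-1,0,0,0,0,-0.03,0,0,0,0,-0.03,0,0,0,0,-0.03,0,0,0,0,-0.03,0,0,-0.03,0,-0.03,0,0,-0.06,0,0.3,0,0,-0.06,0],
)

```text
time: 10.15
position: [0.4888, -0.0504, 0.1711]
tool_rot: [1.0, -0.0, -0.0, -0.0]
ft_force: [2.0, -0.2, 0.1]
grip_width: 0.0462
grip_force: 0.0
```

```bash
python3 - <<'E'
from h import *
o=status.get_obs(); print(o["time"],o["position"],o["grip_width"])
p,im,d=snap("wrist"); np.savez("w2.npz",im=im,d=d,**p)
cv2.imwrite("pics/w2.png",cv2.resize(im[:,:,::-1],(800,600)))
R,G,B=[im[...,i].astype(int) for i in range(3)];P,_,_=cloud(p,d);Z=P[...,2]
m=(G>R+12)&(G>B+5)&(Z>.072)&(Z<.088); print("tin",m.sum(),circ(P[m]))
near=lambda x,y,s:(abs(P[...,0]-x)<s)&(abs(P[...,1]-y)<s)
m=near(.626,.167,.03)&(Z>.05);print("grip",m.sum(),P[m].mean(0))
m=near(.511,-.053,.05)&(Z<.06)&(R>G+50);print("reels",m.sum(),P[m].min(0),P[m].max(0))
E
```

```text
10.15 [ 0.48884671 -0.05043046  0.17110541] 0.0461827541359063
tin 1837 [ 0.5119 -0.0533  0.0537]
grip 420 [0.62599011 0.16361984 0.05343117]
reels 1453 [ 0.46369628 -0.06890807  0.0016897 ] [ 0.54779065 -0.03271244  0.036245  ]
```

View pics/w2.png

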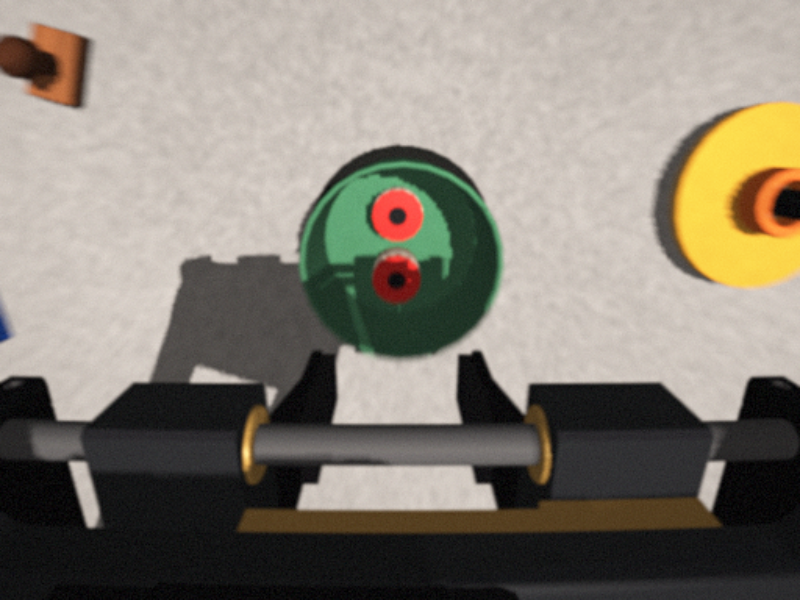

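Both reels stand upright in the tin, at (397,215) and (397,279). Next I pick up the stamp by its round grip.

Request:
arm_command(
  deltas=[0.2,0.0274,-0.0432,0,0,0.2,0.0274,-0.0432,0,0,0.2,0.0274,-0.0432,0,0,0.2,0.0274,-0.0432,0,0,0.2,0.0274,-0.0432,0.03,0,0.2,0,0,0.05,0,0.2,0,0,0.04,0,0.2,0,0,0.025,0,0.2,0,0,0,0,-1,0,0,0,0,-1,0,0,0,0,-1,0,0,0,0],
)

```text
time: 11.7
position: [0.6272, 0.1656, 0.026]
tool_rot: [1.0, -0.0, 0.001, -0.0]
ft_force: [-0.4, 0.1, -0.2]
grip_width: 0.03
grip_force: 0.0
```

Request:
arm_command(
  deltas=[-1,0,0,0,0,-1,0,0,0,0,-1,0,0,0,0,-1,0,0,-0.02,0],
)

```text
time: 12.2
position: [0.6246, 0.1653, 0.0434]
tool_rot: [1.0, -0.0, -0.002, 0.0]
ft_force: [-0.3, 0.3, -1.3]
grip_width: 0.0222
grip_force: 19.9
```

Request:
arm_command(
  deltas=[-1,0,0,-0.03,0,-1,0,0,-0.04,0,-1,-0.0405,-0.036,0,0,-1,-0.0405,-0.036,0,0,-1,-0.0405,-0.036,0,0,-1,-0.0405,-0.036,0,0,-1,0,0,0,-0.128,-1,0,0,0,-0.128,-1,0,0,0,-0.128,-1,0,0,0,0],
)

```text
time: 13.45
position: [0.4643, 0.3096, 0.1152]
tool_rot: [0.982, 0.19, 0.0, -0.0]
ft_force: [-0.4, 0.9, -0.7]
grip_width: 0.0221
grip_force: 19.9
```

```bash
python3 - <<'E'
from h import *
o=status.get_obs(); print(o["time"],o["position"],o["grip_width"])
p,im,d=snap("wrist")
cv2.imwrite("pics/w3.png",cv2.resize(im[:,:,::-1],(800,600)))
R,G,B=[im[...,i].astype(int) for i in range(3)];P,_,_=cloud(p,d);Z=P[...,2]
m=(B>R+40)&(B>G+30)&(Z>.03)&(Z<.041);q=P[m];print(m.sum(),cv2.minAreaRect(q[:,:2].astype(np.float32)))
E
```

```text
13.45 [0.46431354 0.30959463 0.11517144] 0.022146738127593144
2707 ((0.49822598695755005, 0.3144778311252594), (0.1396952122449875, 0.11044938862323761), 7.478116035461426)
```

View pics/w3.png

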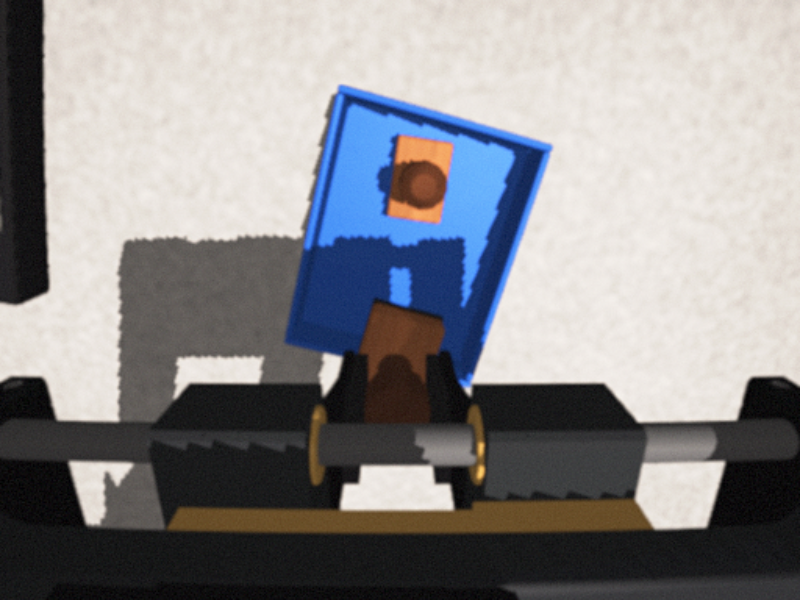

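The stamp hangs aligned with the tray over its free near half, and the old stamp stands at (420,180). I lower it and release.

Request:
arm_command(
  deltas=[-1,0,0,0.04,0,-1,0,0,0.03,0,-1,0,0,0.012,0,-1,0,0,0,0,-0.1,0,0,0,0,-0.1,0,0,0,0,-0.1,0,0,0,0,-0.1,0,0,0,0,-0.1,0,0,-0.03,0,0,0,0,-0.05,0,0,0,0,-0.05,0],
)

```text
time: 14.88
position: [0.464, 0.3094, 0.1637]
tool_rot: [0.982, 0.191, -0.0, 0.0]
ft_force: [0.6, 0.7, 0.1]
grip_width: 0.0428
grip_force: 0.0
```

Request:
arm_command(
  deltas=[0,0,0,0,0.128,0,0,0,0,0.128,0,0,0,0,0.128,0,0.009,0.06,-0.01,0,0,0.009,0.06,-0.01,0,0,0.009,0.06,0,0,0,0.009,0.06,0,0,0,0.009,0.06,0,0,0,0.009,0.06,0,0,0,0.009,0.06,0,0,0,0.008,0.06,0,0,0,0.008,0.06,0,0],
)

```text
time: 16.38
position: [0.5432, -0.2324, 0.1827]
tool_rot: [1.0, -0.0, 0.0, -0.0]
ft_force: [1.1, -1.0, 0.9]
grip_width: 0.0435
grip_force: 0.0
```

Request:
arm_command(
  deltas=[0,0,0.06,0,0,0,0,0,0,0],
)

```text
time: 16.62
position: [0.5434, -0.2957, 0.1826]
tool_rot: [1.0, -0.003, 0.001, 0.001]
ft_force: [-0.3, 0.3, 0.5]
grip_width: 0.0437
grip_force: 0.0
```

```bash
cat > lid.py <<'E'
from h import *
import sys
dz=float(sys.argv[1])
o=status.get_obs(); print(o["time"],o["position"],o["grip_width"],o["q"].round(2))
p,im,d=snap("wrist")
cv2.imwrite(f"pics/{sys.argv[2]}.png",cv2.resize(im[:,:,::-1],(800,600)))
R,G,B=[im[...,i].astype(int) for i in range(3)];P,_,_=cloud(p,d);Z=P[...,2]-dz
c=np.array([float(sys.argv[3]),float(sys.argv[4])]); r=np.hypot(P[...,0]-c[0],P[...,1]-c[1])
m=(r<.07)&(R>130)&(G>90)&(B<100)&(G<R)&(Z>.01)&(Z<.03)
print("yellow",circ(planepix(p,m,.022+dz)),np.median(Z[m]))
m=(r<.02)&(Z>.068)&(Z<.077);print("knobtop",m.sum(),P[m].mean(0).round(4),((P[m].min(0)+P[m].max(0))/2).round(4))
m=(r<.03)&(Z>.041)&(Z<.048)&(R>G+50); print("collar",m.sum(),circ(P[m]))
E
python3 lid.py 0 w4 .543 -.2955
python3 - <<'E'
from h import *
p,im,d=snap("top");P,_,_=cloud(p,d);Z=P[...,2]
for x,y in((.464,.3095),(.532,.318)):
    m=(np.hypot(P[...,0]-x,P[...,1]-y)<.03)&(Z>.05)&(Z<.07);print(m.sum(),P[m].mean(0).round(4))
E
```

```text
16.625 [ 0.54337785 -0.29566003  0.18258555] 0.043688818249640174 [-0.68  0.56  1.49 -0.    1.08  0.9 ]
yellow [ 0.5472 -0.2976  0.0566] 0.021443109135392047
knobtop 258 [ 0.5445 -0.2971  0.0711] [ 0.544  -0.2968  0.0709]
collar 599 [ 0.5439 -0.2968  0.0187]
69 [0.4623 0.3082 0.0575]
67 [0.5305 0.3204 0.0578]
```

View pics/w4.png

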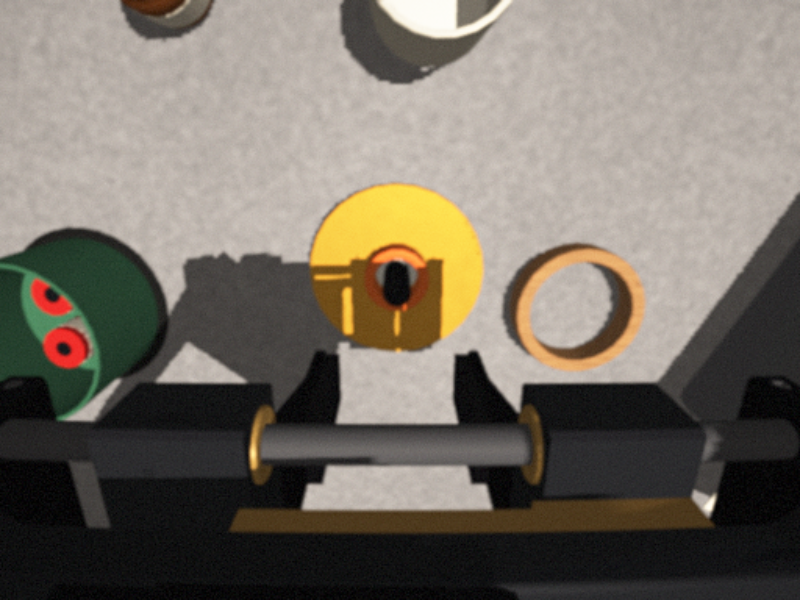

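Both stamps stand in the tray, with their tops 57.5 mm up. The knob is at (398,282), straight ahead of the fingers. I descend and grip it.

Request:
arm_command(
  deltas=[0,0.001,0.001,0.05,0,0,0,0,0.05,0,0,0,0,0.025,0,0,0,0,0.009,0,0,0,0,0,0,-1,0,0,0,0,-1,0,0,0,0,-1,0,0,0,0,-1,0,0,0,0,-1,0,0,0,0,-1,0,0,0,0],
  newtons=30,
)

```text
time: 18.1
position: [0.5453, -0.2933, 0.0497]
tool_rot: [1.0, -0.0, 0.001, 0.002]
ft_force: [-0.6, -2.9, 5.3]
grip_width: 0.0173
grip_force: 30.0
```

Request:
arm_command(
  deltas=[-1,0,0,-0.01,0,-1,0,0,-0.03,0,-1,0,0,-0.04,0,-1,0,0,-0.04,0,-1,-0.0045,-0.03,0,0,-1,-0.0055,-0.042,0,0,-1,-0.0055,-0.042,0,0,-1,-0.0055,-0.042,0,0,-1,-0.0055,-0.042,0,0,-1,-0.0055,-0.03,0,0,-1,0,-0.015,0,0,-1,0,0,0,0],
)

```text
time: 19.6
position: [0.5118, -0.0475, 0.1682]
tool_rot: [1.0, 0.001, -0.001, -0.0]
ft_force: [0.6, -0.5, -3.5]
grip_width: 0.0169
grip_force: 30.0
```

```bash
cat > tl.py <<'E'
from h import *
o=status.get_obs(); print(o["time"],o["position"],o["tool_rot"].round(4),o["grip_width"],o["ft_force"])
for n in("wrist","top"):
    p,im,d=snap(n); np.savez("tl_"+n,im=im,d=d,**p)
    if n=="wrist": cv2.imwrite("pics/w5.png",cv2.resize(im[:,:,::-1],(800,600)))
    R,G,B=[im[...,i].astype(int) for i in range(3)];P,_,_=cloud(p,d);Z=P[...,2]; z0=o["position"][2]-.0497
    r=np.hypot(P[...,0]-.511,P[...,1]+.053)
    m=(r<.075)&(R>110)&(G>80)&(B<90)&(G<R)&(Z>z0+.005)&(Z<z0+.035)
    print("yellow",m.sum(),circ(planepix(p,m,.022+z0)),np.median(Z[m])-z0)
    m=(r<.075)&(G>R+12)&(G>B+5)&(Z>.072)&(Z<.088); print("tin",m.sum(), circ(P[m]) if m.sum()>20 else 0)
E
python3 tl.py
```

```text
19.6 [ 0.51178    -0.04748878  0.16819334] [ 1.e+00  8.e-04 -7.e-04 -3.e-04] 0.016866320243961803 [ 0.55140906 -0.52203047 -3.5352501 ]
yellow 10538 [ 0.5275 -0.0553  0.0458] 0.021192714309495903
tin 189 [ 0.5039 -0.0525  0.0621]
yellow 144 [ 0.4764 -0.0547  0.0267] 0.022575872008026826
tin 0 0
```

View pics/w5.png

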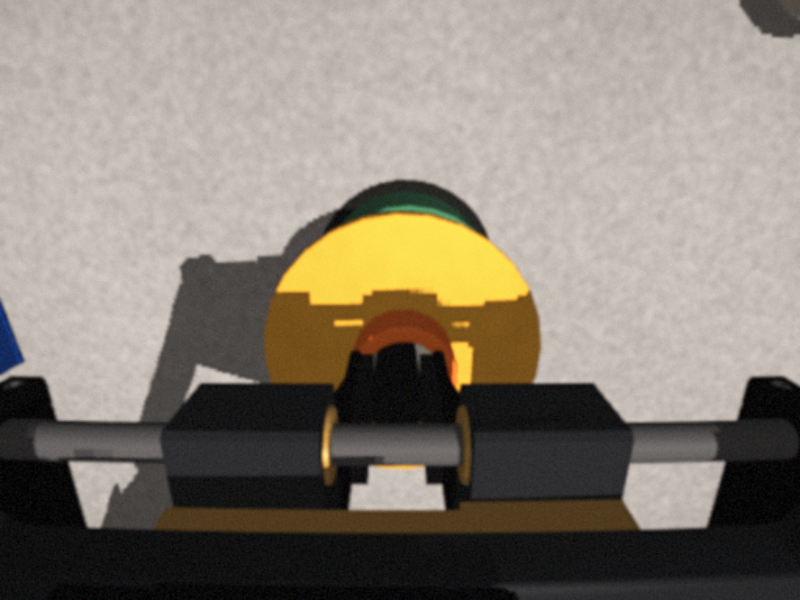

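The nested lids hang level from the knob over the tin, with the tin's rim showing at (405,210). I let the arm settle and read the pose again.

Request:
arm_command(
  deltas=[-1,0,0,0,0,-1,0,0,0,0],
)

```text
time: 19.95
position: [0.5125, -0.0494, 0.1685]
tool_rot: [1.0, -0.001, 0.0, 0.0]
ft_force: [0.9, -0.4, -3.7]
grip_width: 0.0176
grip_force: 30.0
```

Request:
arm_command(
  deltas=[-1,0,0,0,0],
)

```text
time: 20.08
position: [0.5123, -0.049, 0.1685]
tool_rot: [1.0, -0.001, -0.0, -0.0]
ft_force: [1.2, 0.0, -3.8]
grip_width: 0.0173
grip_force: 30.0
```

```bash
python3 - <<'E'
from h import *
o=status.get_obs(); print(o["position"],o["ft_force"],o["joint_velocities"].round(4))
p,im,d=snap("wrist"); R,G,B=[im[...,i].astype(int) for i in range(3)];P,_,_=cloud(p,d);Z=P[...,2];z0=o["position"][2]-.0497
m=(R>110)&(G>80)&(B<90)&(G<R)&(abs(Z-z0-.022)<.012)
q=planepix(p,m,.022+z0)
q=q[q[:,0]>q[:,0].max()-.075]; e=np.hypot(*(q[:,:2]-[.511,-.053]).T); q=q[(e>.05)&(e<.075)]
print("yellow",len(q),circ(q), "edge angles", q[:,1].min(),q[:,1].max(),q[:,0].max())
o=status.get_obs(); print(o["position"])
# tin rim visible arc, r fixed .053-.056
m=(G>R+12)&(G>B+5)&(Z>.072)&(Z<.088)&(np.hypot(P[...,0]-.511,P[...,1]+.053)<.075); print("rim",m.sum(),P[m].min(0),P[m].max(0))
E
```

```text
[ 0.51233445 -0.04897739  0.16849458] [ 1.18887768  0.02981871 -3.81948532] [ 0.0049 -0.001   0.0005  0.001  -0.0018  0.0014]
yellow 390 [ 0.5177 -0.0533  0.0555] edge angles -0.11247370365736896 0.005643498700443617 0.5723025975542441
[ 0.51232054 -0.04885708  0.1685228 ]
rim 128 [ 0.55961885 -0.08058388  0.07240589] [ 0.56692856 -0.03362006  0.08128187]
```

Request:
arm_command(
  deltas=[-1,0.001,0.004,0.01,0,-1,0,0,0.015,0,-1,0,0,0.008,0,-1,0,0,0,0,-1,0,0,0,0,-1,0,0,0,0],
)

```text
time: 20.88
position: [0.5137, -0.0525, 0.1359]
tool_rot: [1.0, -0.0, 0.0, 0.0]
ft_force: [0.5, -0.4, -3.6]
grip_width: 0.017
grip_force: 30.0
```

```bash
python3 - <<'E'
from h import *
for i in range(3):
    p,im,d=snap("wrist"); o=status.get_obs(); print(o["position"].round(4),o["ft_force"].round(2))
E
```

```text
[ 0.5137 -0.0525  0.1359] [-0.71 -0.48 -4.26]
[ 0.5136 -0.0525  0.136 ] [ 0.17 -0.09 -3.13]
[ 0.5135 -0.0525  0.1359] [ 0.79  0.1  -3.13]
```

Request:
arm_command(
  deltas=[-1,-0.0005,0,0.004,0,-1,0,0,0.004,0,-1,0,0,0.003,0,-1,0,0,0.002,0,-1,0,0,0.002,0,-1,0,0,0,0],
)

```text
time: 21.78
position: [0.5127, -0.0524, 0.1204]
tool_rot: [1.0, -0.0, -0.0, -0.0]
ft_force: [0.1, 0.2, -3.7]
grip_width: 0.0173
grip_force: 30.0
```

Request:
arm_command(
  deltas=[-1,0,0,0.001,0,-1,0,0,0.001,0,-1,0,0,0,0],
)

```text
time: 22.15
position: [0.5128, -0.0524, 0.1185]
tool_rot: [1.0, -0.0, -0.0, -0.0]
ft_force: [-1.1, 0.6, -4.4]
grip_width: 0.0169
grip_force: 30.0
```

Request:
arm_command(
  deltas=[-1,0,0,0.001,0,-1,0,0,0,0],
)

```text
time: 22.4
position: [0.5128, -0.0524, 0.1177]
tool_rot: [1.0, -0.0, 0.0, -0.0]
ft_force: [-0.3, 0.5, -0.8]
grip_width: 0.0168
grip_force: 30.0
```

Request:
arm_command(
  deltas=[-1,0,0,0.001,0,-1,0,0,0,0],
)

```text
time: 22.65
position: [0.5129, -0.0524, 0.1177]
tool_rot: [1.0, -0.0, 0.0, 0.0]
ft_force: [-2.5, 0.8, 7.1]
grip_width: 0.0174
grip_force: 30.0
```

The lids are seated at the expected height, with contact felt. I let go, open the fingers, rise and look.

Request:
arm_command(
  deltas=[-1,0,0,-0.0005,0,0,0,0,0,0,0,0,0,0,0,0,0,0,0,0,0.6,0,0,0,0,0.6,0,0,-0.03,0,0.6,0,0,-0.05,0,0.6,0,0,-0.05,0,0.6,0,0,0,0,0.6,0,0,0,0,0.6,0,0,0,0],
)

```text
time: 24.02
position: [0.5117, -0.0521, 0.2454]
tool_rot: [1.0, -0.0, -0.002, -0.001]
ft_force: [-0.0, 0.2, -0.2]
grip_width: 0.0696
grip_force: 0.0
```

```bash
python3 lid.py 0.068 w6 .512 -.0525
```

```text
24.025 [ 0.5116515  -0.05208428  0.24544839] 0.06958365417741537 [-0.32  0.35  1.68  0.    1.12  1.25]
yellow [ 0.5149 -0.057   0.0568] 0.021427754834882795
knobtop 271 [ 0.5125 -0.0527  0.139 ] [ 0.512  -0.0528  0.1386]
collar 619 [ 0.5113 -0.0554  0.0187]
```

View pics/w6.png

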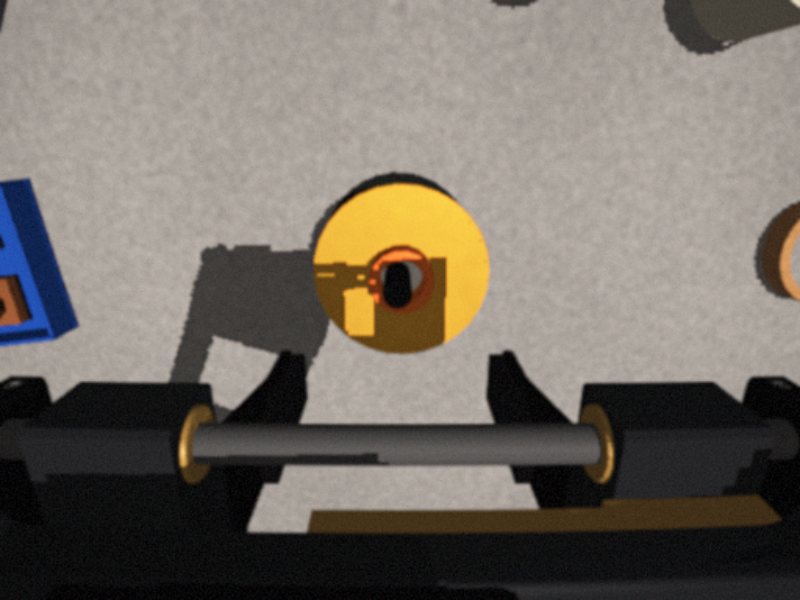

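The knob top is at (398,285), 139 mm up, so the inner lid is seated. The collar at (401,278) is about 2.7 mm to the side of the knob but within its play. I descend around the collar.

Request:
arm_command(
  deltas=[0.6,0,0.002,0.05,0,0.6,0,0,0.05,0,0.6,0,0,0.03,0,0.6,0,0,0.012,0,0.6,0,0,0.006,0,0.6,0,0,0,0,0.6,0,0,0,0],
  newtons=15,
)

```text
time: 24.95
position: [0.5136, -0.0547, 0.1001]
tool_rot: [1.0, -0.0, 0.001, 0.0]
ft_force: [-0.1, -0.5, -0.2]
grip_width: 0.0698
grip_force: 0.0
```

Request:
arm_command(
  deltas=[0.6,-0.002,0,0.004,0,0.6,0,0,0.003,0,0.6,0,0,0,0,0.6,0,0,0,0],
)

```text
time: 25.45
position: [0.5108, -0.0545, 0.0921]
tool_rot: [1.0, -0.0, 0.0, -0.0]
ft_force: [-0.2, -0.8, 0.2]
grip_width: 0.0696
grip_force: 0.0
```

Request:
arm_command(
  deltas=[-1,0,0,0,0,-1,0,0,0,0,-1,0,0,0,0,-1,0,0,0,0,-1,0,0,0,0,-1,0,0,0,0,-1,0,0,0,0],
  newtons=20,
)

```text
time: 26.32
position: [0.5109, -0.0545, 0.0921]
tool_rot: [1.0, -0.0, 0.0, 0.0]
ft_force: [0.0, -0.3, -0.1]
grip_width: 0.0435
grip_force: 20.0
```

Gripped. I lift straight up by 100 mm, gently at first.

Request:
arm_command(
  deltas=[-1,0,0,-0.004,0,-1,0,0,-0.006,0,-1,0,0,-0.01,0,-1,0,0,-0.015,0,-1,0,0,-0.015,0,-1,0,0,-0.015,0,-1,0,0,-0.015,0,-1,0,0,-0.01,0,-1,0,0,-0.007,0,-1,0,0,-0.004,0,-1,0,0,0,0,-1,0,0,0,0],
)

```text
time: 27.82
position: [0.5105, -0.0544, 0.1926]
tool_rot: [1.0, -0.0, -0.001, -0.0]
ft_force: [-0.4, -0.1, -2.0]
grip_width: 0.0436
grip_force: 20.0
```

```bash
python3 - <<'E'
from h import *
o=status.get_obs(); print(o["position"],o["grip_width"],o["ft_force"])
p,im,d=snap("scene"); cv2.imwrite("pics/s7.png",cv2.resize(im[100:260,130:350,::-1],(800,582),interpolation=cv2.INTER_CUBIC))
P,_,_=cloud(p,d);Z=P[...,2];R,G,B=[im[...,i].astype(int) for i in range(3)]
r=np.hypot(P[...,0]-.511,P[...,1]+.053)
m=(r<.02)&(Z>.12)&(Z<.15);print("knob",m.sum(),P[m].max(0) if m.any() else 0)
m=(r<.06)&(abs(Z-.086)<.012)&(abs(R-G)<25)&(abs(G-B)<25);print("flange z",m.sum(),np.median(Z[m]),P[m].mean(0))
m=(r<.075)&(R>120)&(G>90)&(B<90)&(Z>.15);q=P[m];A=np.c_[q[:,:2],np.ones(len(q))];print("plate",np.linalg.lstsq(A,q[:,2],rcond=None)[0],q.mean(0))
E
```

```text
[ 0.51049565 -0.05436335  0.19260963] 0.0436177249797107 [-0.38987642 -0.10556746 -2.02038904]
knob 0 0
flange z 988 0.08647274998838084 [ 0.52671582 -0.05079301  0.0859629 ]
plate [-0.03542156 -0.00719239  0.21062635] [ 0.52324823 -0.04942502  0.19244757]
```

View pics/s7.png

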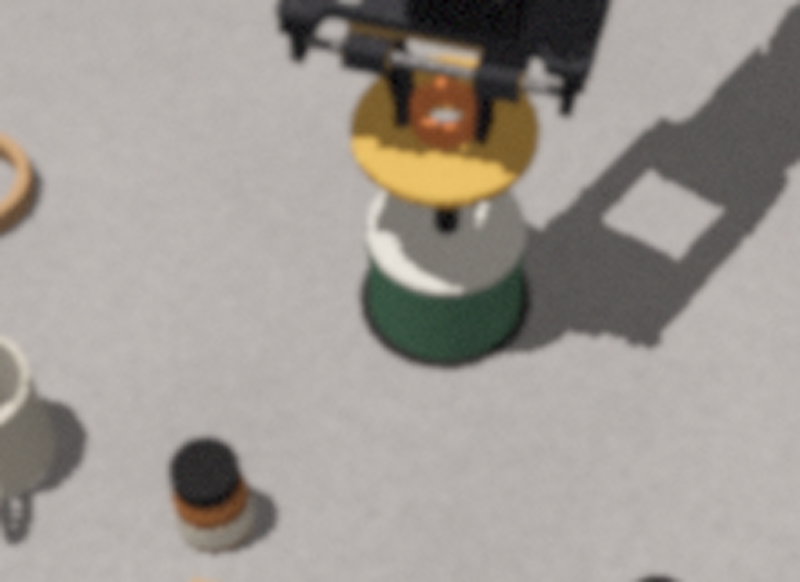

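The outer lid at (445,135) is held level at about 192 mm, 100 mm above where it sat. The inner lid is flat on the tin at (447,235), with its flange 86 mm up. I hand in.

```bash
python3 -c "
from rig import order; print(order.hand_in())"
```

```text
the job is handed in; nothing more can be done
None
```

The job is done and handed in: both reels are in the tin, the stamp is in the tray, the inner lid is seated on the tin, and the gripper is holding the outer lid level about 10 cm above where it sat.

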